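# Load the crucibles in reverse order

## Robot

A 7-joint arm with a two-finger parallel gripper is mounted at the origin on the work surface. World frame = base frame: x ahead of the robot, y to its left, z up, the work surface at z = 0. Lengths are in m, angles in rad, forces in N, time in s.
With the tool pointing down it reaches from about 0.35 to 0.9 m from the base axis. Payload 19.9 kg.
Tool frame: the origin (TCP) lies on the centre line of the jaws, within the pads' length; the fingertips stand 8 mm ahead of it and the grasp point (between the pads) lies 11 mm behind it; y points along the fingers, x is the direction in which the jaws open and shut, and the axes are right-handed (so a half turn about y gives the same grasp; the last joint's range is limited). The gripper opens to 85 mm and grips with 20 to 120 N. Pads are 22 mm wide; open, the fingers measure 114 mm over their backs; the gripper's body (76 mm by 85 mm) begins 54 mm behind the grasp point. The pads swing forward as they close: fully open they stand 13 mm farther back than shut.
Start: joints at [-1.252, 0.417, -0.01, 1.614, 0.005, 1.111, -0.053], TCP at [0.22, 0.585, 0.239] pointing down, gripper open.
Joint ranges: [-2.81, 2.81], [-0.39, 2.02], [-1.27, 1.25], [0.06, 2.57], [-1.19, 4.33], [0.19, 2], [-2.82, 2.82]. Speed limits (rad/s): [1.89, 1.89, 2.39, 2.39, 3.01, 3.01, 3.01].

## Interface

Orientations are given as a rotation vector (axis times angle).
In Python, from station import manip gives the robot as it stands.
- The arm moves only by the tool move_arm, never from a script. Its argument "series" is one flat list of numbers, 6 for each row, row after row: the shift along the tool's x, y, z in mm, then the turn, a rotation vector about the tool's x, y, z in rad. In form: [tx, ty, tz, rx, ry, rz, tx, ty, tz, rx, ry, rz, ...]. A call has exactly 5 rows; each row is the pose to reach, as a shift and turn from the pose commanded when the call began, along the tool's axes at that moment; what a row does not reach only later rows make up. A row lasts 1/10 s, in which the tool goes at most 50 mm and 8.59 degrees, less where a joint would pass 70% of its speed; a pose out of reach is approached as far as the arm can. A call with a gripper value outside its range is refused whole. "fingers" is the opening, from 0 (shut) to 1 (fully open), set as the call begins (left out, the last holds). The fingers move at their own pace and stop on an object; "squeeze" is the grip in N (left out, the last holds). Time passes only in rows, so rows that repeat a pose let the fingers close, or fill a call up. It gives the time, the measured TCP pose, the force and the opening at its end, in the units of the state.
- manip.state(): the state, without advancing time (a new reading comes with each control period).
- manip.get_image(name): name is "scene" or "top" or "wrist"; returns the picture (384x512x3 uint8, blue, green, red); there is no depth.
- manip.camera_info(name): a dict with "K" (3x3 intrinsics, pixels), "distortion" ([k1, k2, p1, p2, k3] as OpenCV has them; the pictures are not rectified), "world_to_cam" (4x4, takes a point from world to camera coordinates). Camera axes: x right, y down, z forward; pixel columns grow to the right and rows downward; lengths in m; the calibration is good to about 2 mm. A picture is of the moment at which its call begins: read the wrist's pose just before it. camera_info takes no time and is no camera call; for the wrist camera it gives the pose at the moment of the call.
- manip.sign_off(): hands the job in, once; it reports no verdict.
Trained networks look in the newest picture that a camera, given by its name, has taken for a name from the list of things; names that differ only in an ending like _2 or _b are one class to them, and where a whole thing is asked for, a point or a joint stands for the part that bears it (a point fixed in the world has none). Each returns a list of dicts, best first, with "score" (0 to 1); they miss things now and then, are a little off and sometimes report something else, mostly with a low value. They report only what shows in the picture. A call takes as long as a camera call. They do not tell look-alikes from the thing itself.
- manip.find_in(thing, camera): "point" ([x, y, z] in m, in the coordinates of the camera as it stood for that picture, good to about 4 mm: the middle of the surface that is visible of it).
- manip.landmark_of(thing, camera): "point" ([x, y, z] in m, in the coordinates of the camera as it stood for that picture, good to about 4 mm: a listed point, or the origin of a listed thing).
The state is a dict: "clock": time; "qpos": joint angles; "qvel": joint speeds; "effort": joint torques, N m; "tool_pos": TCP position; "orientation": TCP orientation; "ft_force": force on the tool from outside, world axes, zero at the start; "wrist_torque": the same for the moment, N m; "finger_gap": finger opening in m.
Only numpy, scipy, OpenCV 4.12 (cv2) and the standard library are available. Lean on these libraries where they do the work, as an engineer would, in place of code of your own. Each camera call takes 0.05 s, during which the arm holds its last target.

## Task

Move the four crucibles from the grey cooling tray with the coloured tags into the terracotta-coloured loading tray, one to a bay, in reverse order: each tray has a red end, and the crucible that starts nearest the red end of the cooling tray goes into the bay farthest from the red end of the loading tray, the next one into the next bay, and so on. Keep the crucibles upright, set each one down gently (do not drop it) on the floor of its bay, and let go of them all.

Things in the scene. Friction and masses are not known exactly. Their poses are not given: they have to be found in the camera images.
- crucible_white_center (a point): Loose upright round crucible, 40 mm diameter, 60 high, straight-sided, 100 to 210 g: dark graphite below, white glaze on the top 26 mm and rim. Point: its centre, 30 mm above its foot (35 above the bench in a bay); z up, yaw meaningless. Starts in a cooling-tray bay beside its tag, up to 4 mm off centre. Neighbours 64 mm apart: fingers fit at the sides facing the tray's long edges.
- crucible_yellow_center (a point): Loose upright round crucible, 40 mm diameter, 60 high, straight-sided, 100 to 210 g: dark graphite below, yellow glaze on the top 26 mm and rim. Point: its centre, 30 mm above its foot (35 above the bench in a bay); z up, yaw meaningless. Starts in a cooling-tray bay beside its tag, up to 4 mm off centre. Neighbours 64 mm apart: fingers fit at the sides facing the tray's long edges.
- crucible_blue_center (a point): Loose upright round crucible, 40 mm diameter, 60 high, straight-sided, 100 to 210 g: dark graphite below, blue glaze on the top 26 mm and rim. Point: its centre, 30 mm above its foot (35 above the bench in a bay); z up, yaw meaningless. Starts in a cooling-tray bay beside its tag, up to 4 mm off centre. Neighbours 64 mm apart: fingers fit at the sides facing the tray's long edges.
- crucible_green_center (a point): Loose upright round crucible, 40 mm diameter, 60 high, straight-sided, 100 to 210 g: dark graphite below, green glaze on the top 26 mm and rim. Point: its centre, 30 mm above its foot (35 above the bench in a bay); z up, yaw meaningless. Starts in a cooling-tray bay beside its tag, up to 4 mm off centre. Neighbours 64 mm apart: fingers fit at the sides facing the tray's long edges.
- cooling_tray: Grey steel tray with coloured tags on a ledge (5 mm high) along its -y side, out to y = -60 mm; holds the crucibles at the start. Fixed, any heading. Origin: mid-underside. Four 60 x 60 mm bays along x, centred at x = -96, -32, 32, 96, y = 0; bay floor 5 mm, wall tops 14 mm above the bench. Red block (22 high) at the +x end, x = 130 to 150: +x points to the red end. Sides at y = +-34.
- loading_tray: Terracotta-coloured tray, no tags, empty at the start; the crucibles go here. Fixed, any heading. Origin: mid-underside. Four 60 x 60 mm bays along x, centred at x = -96, -32, 32, 96, y = 0; bay floor 5 mm, wall tops 14 mm above the bench. Red block (22 high) at the +x end, x = 130 to 150: +x points to the red end. Sides at y = +-34.
- tag_white: Fixed white tag, 30 x 18 x 4 mm, flat on the cooling tray's ledge beside the bay where the white crucible starts (47 mm from that bay's centre, towards the tray's -y); stays as a record of the starting order. Origin: mid-underside, 5 mm above the bench; axes parallel to the tray's.
- tag_yellow: Fixed yellow tag, 30 x 18 x 4 mm, flat on the cooling tray's ledge beside the bay where the yellow crucible starts (47 mm from that bay's centre, towards the tray's -y); stays as a record of the starting order. Origin: mid-underside, 5 mm above the bench; axes parallel to the tray's.
- tag_blue: Fixed blue tag, 30 x 18 x 4 mm, flat on the cooling tray's ledge beside the bay where the blue crucible starts (47 mm from that bay's centre, towards the tray's -y); stays as a record of the starting order. Origin: mid-underside, 5 mm above the bench; axes parallel to the tray's.
- tag_green: Fixed green tag, 30 x 18 x 4 mm, flat on the cooling tray's ledge beside the bay where the green crucible starts (47 mm from that bay's centre, towards the tray's -y); stays as a record of the starting order. Origin: mid-underside, 5 mm above the bench; axes parallel to the tray's.
Things that resemble listed ones, but are neither listed nor needed, are in the scene too. What is shaped like the part that bears crucible_blue_center but pink is not meant.

How it is judged:
By the outcome, as a careful person would: the job done as asked, in the order asked, and still so for the second after the job is handed in, with the robot touching nothing.
It also fails if it takes over 109 s, if anything falls off the work surface, if the arm or the gripper's body presses on something with over 40 N, if the wrist force passes 120 N, or if a joint passes its speed limit or range.

## Working session

There is one attempt and no reset: what is moved stays moved. The work goes in short steps, Python scripts to look and compute and a tool call to move; the robot and the scene stay as the last step left them, time stands still between calls to the robot, and variables do not carry over. Pictures are saved under pics/ and viewed, and the job is handed in when it is done.

Besides the shell and the picture viewer there is one more tool, called after ">>>" by a JSON object that holds its "method" and its "body". move_arm: Moves the arm, as the interface text tells. Its arguments: {"type":"object","properties":{"series":{"type":"array","items":{"type":"number"}},"fingers":{"type":"number"},"squeeze":{"type":"number"}},"required":["series"]}

```bash
ls; mkdir -p pics
python3 - <<'E'
from station import manip
import cv2
print(manip.state())
for n in ("scene","top"):
    im=manip.get_image(n); cv2.imwrite(f"pics/{n}0.png",im)
    c=manip.camera_info(n); print(n,c)
E
```

```text
pics
{'clock': 0.0, 'qpos': array([-1.25247768,  0.41798761, -0.01033374,  1.61421539,  0.00471493,
        1.11067526, -0.05301514]), 'qvel': array([ 0.0017334 ,  0.00111404,  0.00144887, -0.00045804,  0.00024682,
       -0.00092516, -0.00182946]), 'effort': array([ 3.38944301e-04, -8.64459729e+01,  6.79074135e-01, -4.34894872e+01,
        1.91239826e-02,  7.50798587e-03, -2.16598033e-05]), 'tool_pos': array([0.21993762, 0.58464597, 0.23863429]), 'orientation': array([-1.35901455, -0.9395081 ,  0.94112872]), 'ft_force': array([-0.12839897, -0.27375589,  0.18314368]), 'wrist_torque': array([-0.03011095,  0.02546142,  0.03048187]), 'finger_gap': 0.0858172250007869}
scene {'K': array([[473.43132518,   0.        , 253.94577049],
       [  0.        , 473.43132518, 196.30851112],
       [  0.        ,   0.        ,   1.        ]]), 'distortion': array([-0.16038714,  0.        ,  0.        ,  0.        ,  0.        ]), 'world_to_cam': array([[ 2.62809524e-01,  9.64847733e-01,  8.11165113e-05,
        -5.32333632e-02],
       [ 6.21563648e-01, -1.69239972e-01, -7.64863690e-01,
        -2.65983630e-01],
       [-7.37963269e-01,  2.01063881e-01, -6.44192153e-01,
         1.54783714e+00],
       [ 0.00000000e+00,  0.00000000e+00,  0.00000000e+00,
         1.00000000e+00]])}
top {'K': array([[371.23936466,   0.        , 250.83843321],
       [  0.        , 371.23936466, 192.2881836 ],
       [  0.        ,   0.        ,   1.        ]]), 'distortion': array([0.00418673, 0.        , 0.        , 0.        , 0.        ]), 'world_to_cam': array([[-0.0080656 , -0.9996741 ,  0.02422049, -0.06976279],
       [-0.98863233,  0.00433521, -0.15029077,  0.49796563],
       [ 0.15013679, -0.02515735, -0.98834511,  0.85685605],
       [ 0.        ,  0.        ,  0.        ,  1.        ]])}
```

View pics/scene0.png

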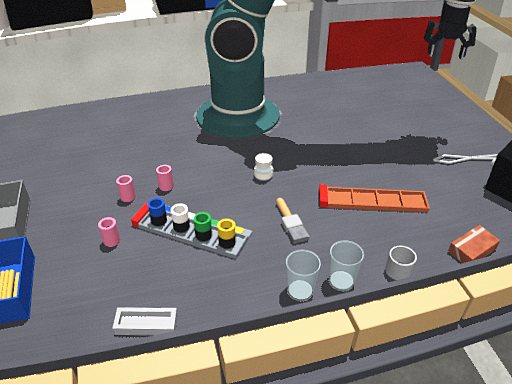

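View pics/top0.png

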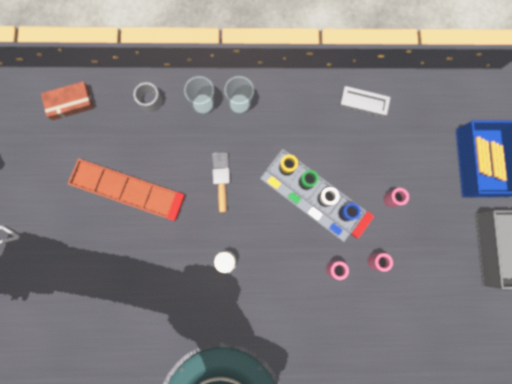

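```bash
cat > h.py <<'E'
import numpy as np, cv2
from station import manip
def cam(n):
    c=manip.camera_info(n); return c["K"],c["distortion"],np.array(c["world_to_cam"])
def toW(n,p):
    T=cam(n)[2]; return np.linalg.inv(T)@np.r_[p,1]
def proj(n,P):
    K,d,T=cam(n); P=np.atleast_2d(np.asarray(P,float))
    return cv2.projectPoints(P,cv2.Rodrigues(T[:3,:3])[0],T[:3,3],K,d)[0][:,0]
def ray(n,uv,z):
    K,d,T=cam(n); q=cv2.undistortPoints(np.array(uv,float).reshape(-1,1,2),K,d)[:,0]
    R=T[:3,:3];C=-R.T@T[:3,3]; D=np.c_[q,np.ones(len(q))]@R
    s=(z-C[2])/D[:,2]; return C+s[:,None]*D
E
python3 - <<'E'
from h import *
np.set_printoptions(precision=4,suppress=True)
for n in ("top","scene"):
    for t in ["crucible_blue_center","crucible_white_center","crucible_green_center","crucible_yellow_center","cooling_tray","loading_tray","tag_blue","tag_yellow"]:
        for r in manip.landmark_of(t,n)[:3]:
            print(n,t,round(r["score"],2),toW(n,r["point"])[:3])
im=cv2.imread("pics/top0.png")
a=cv2.resize(im[130:260,250:390],None,fx=5,fy=5,interpolation=cv2.INTER_CUBIC)
cv2.imwrite("pics/t1.png",a[:600])
b=cv2.resize(im[150:230,60:195],None,fx=5,fy=5,interpolation=cv2.INTER_CUBIC)
cv2.imwrite("pics/t2.png",b)
E
```

```text
top crucible_blue_center 0.92 [ 0.331  -0.3765  0.0256]
top crucible_blue_center 0.8 [ 0.4497 -0.3071  0.0394]
top crucible_blue_center 0.69 [ 0.4791 -0.4223  0.0303]
top crucible_white_center 0.81 [ 0.4829 -0.2561  0.0334]
top crucible_white_center 0.24 [ 0.5281 -0.2142  0.0328]
top crucible_green_center 0.72 [ 0.5287 -0.2132  0.0352]
top crucible_green_center 0.67 [ 0.5309 -0.1335  0.0049]
top crucible_yellow_center 0.79 [ 0.5677 -0.1629  0.0337]
top crucible_yellow_center 0.53 [ 0.5135  0.2425 -0.0005]
top cooling_tray 0.56 [ 0.5061 -0.2321  0.003 ]
top loading_tray 0.79 [0.5159 0.2459 0.0024]
top tag_blue 0.43 [ 0.4105 -0.285   0.0017]
top tag_yellow 0.41 [ 0.5328 -0.132   0.0011]
scene crucible_blue_center 0.9 [ 0.3106 -0.2738  0.0336]
scene crucible_blue_center 0.84 [ 0.4873 -0.4328  0.0357]
scene crucible_blue_center 0.72 [ 0.3339 -0.3755  0.0293]
scene crucible_white_center 0.59 [ 0.4863 -0.2582  0.0367]
scene crucible_green_center 0.65 [ 0.5298 -0.2106  0.0362]
scene crucible_yellow_center 0.71 [ 0.5642 -0.1655  0.0344]
scene cooling_tray 0.9 [ 0.5056 -0.2356  0.0023]
scene loading_tray 0.82 [0.5146 0.2415 0.0036]
scene tag_blue 0.44 [ 0.4114 -0.2831  0.009 ]
scene tag_yellow 0.56 [ 0.5294 -0.1319  0.0072]
```

View pics/t1.png

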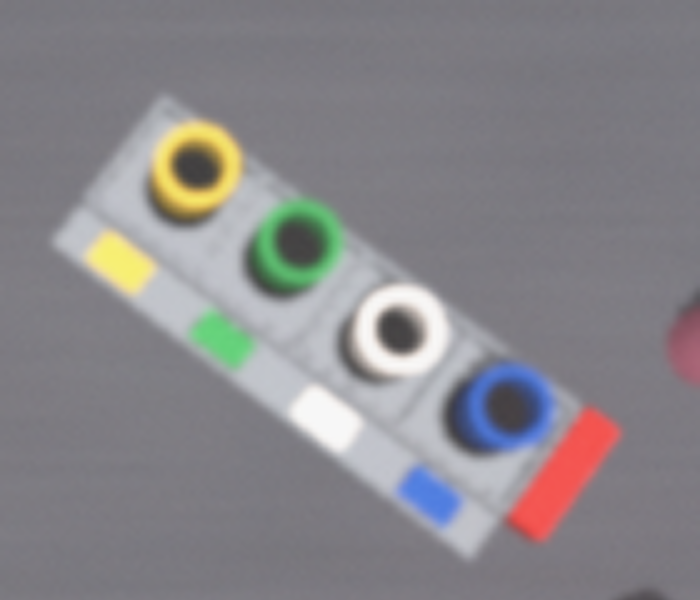

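View pics/t2.png

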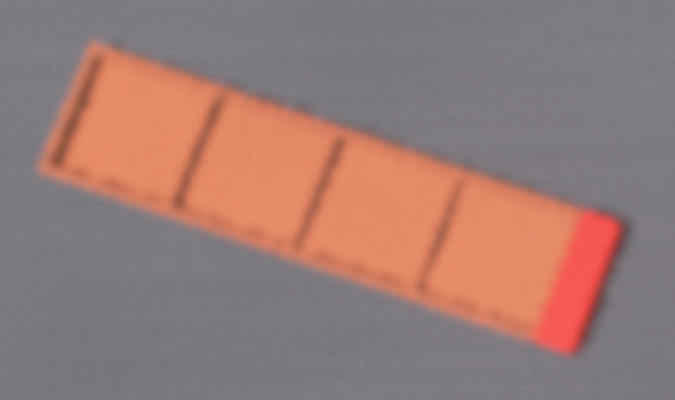

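```bash
cat > meas.py <<'E'
from h import *
np.set_printoptions(precision=4,suppress=True)
def px(l,o): return [((u+.5)/5-.5+o[0],(v+.5)/5-.5+o[1]) for u,v in l]
cr=ray("top",px([(508,407),(400,332),(298,242),(197,167)],(250,130)),0.065)[:,:2]
print("crucibles B W G Y\n",cr, np.linalg.norm(np.diff(cr,axis=0),axis=1))
from scipy.optimize import least_squares
def fit(model,pix,x0):
    def f(p):
        c,s=np.cos(p[2]),np.sin(p[2]); M=np.array(model)
        W=np.c_[p[0]+c*M[:,0]-s*M[:,1],p[1]+s*M[:,0]+c*M[:,1],M[:,2]]
        return (proj("top",W)-pix).ravel()
    r=least_squares(f,x0); print("resid px",r.fun.reshape(-1,2)); return r.x
# loading: left corners z14, red block top
m=[(-130,34,14),(-130,-34,14),(150,34,22),(150,-34,22),(130,-34,22),(130,34,22)]
m=np.array(m)/1000
p=np.array(px([(95,42),(40,170),(625,222),(575,352),(537,340),(585,208)],(60,150)))
L=fit(m,p,[.515,.245,-1.8]); print("load",L)
m=np.array([(-130,34,14),(-130,-60,5),(130,-60,5),(150,34,22),(150,-34,22),(96,-47,9),(32,-47,9),(-32,-47,9),(-96,-47,9)])/1000
p=np.array(px([(163,95),(52,240),(475,562),(622,433),(540,543),(430,496),(326,418),(221,339),(121,261)],(250,130)))
C=fit(m,p,[.506,-.233,-2.2]); print("cool",C)
def bay(P,x): return np.array([P[0]+np.cos(P[2])*x,P[1]+np.sin(P[2])*x])
print("cool bays B W G Y",*[bay(C,x) for x in(.096,.032,-.032,-.096)])
print("load bays for B W G Y",*[bay(L,x) for x in(-.096,-.032,.032,.096)])
# same with scene rims
E
python3 meas.py
python3 - <<'E'
from h import *
im=cv2.imread("pics/scene0.png")
cv2.imwrite("pics/s1.png",cv2.resize(im[185:265,125:265],None,fx=5,fy=5,interpolation=cv2.INTER_CUBIC))
cv2.imwrite("pics/s2.png",cv2.resize(im[175:225,310:440],None,fx=5,fy=5,interpolation=cv2.INTER_CUBIC))
E
```

```text
crucibles B W G Y
 [[ 0.4482 -0.3064]
 [ 0.4839 -0.2571]
 [ 0.527  -0.2104]
 [ 0.5634 -0.1634]] [0.0608 0.0636 0.0594]
resid px [[ 0.018   0.0816]
 [ 0.1784 -0.0062]
 [-0.1742 -0.1564]
 [ 0.025   0.1729]
 [-0.165  -0.0989]
 [ 0.1187  0.016 ]]
load [ 0.5141  0.2419 -1.9061]
resid px [[ 0.3732 -0.0606]
 [-0.1951  0.4184]
 [-1.2382 -0.2909]
 [ 0.0088 -0.1752]
 [ 0.5214 -0.0819]
 [ 0.0883  0.1736]
 [ 0.0404 -0.081 ]
 [ 0.4096  0.0284]
 [-0.01    0.0973]]
cool [ 0.5058 -0.2359 -2.2366]
cool bays B W G Y [ 0.4465 -0.3114] [ 0.486  -0.2611] [ 0.5255 -0.2107] [ 0.5651 -0.1604]
load bays for B W G Y [0.5457 0.3326] [0.5247 0.2722] [0.5036 0.2117] [0.4826 0.1513]
```

View pics/s1.png

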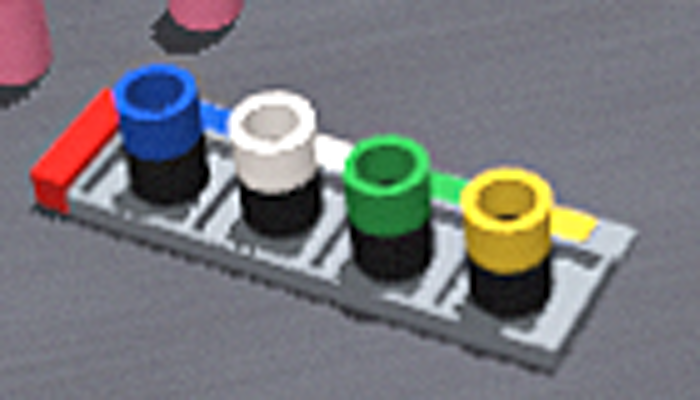

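View pics/s2.png

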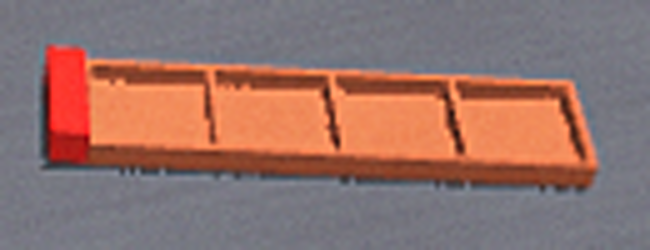

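```bash
cat > go.py <<'E'
import sys
from h import *
from scipy.spatial.transform import Rotation as Ro
np.set_printoptions(precision=3,suppress=True)
def Rt(yaw): # tool x at yaw in world, y down
    x=np.array([np.cos(yaw),np.sin(yaw),0]);y=np.array([0,0,-1.]);return np.c_[x,y,np.cross(x,y)]
def rel(s,P,yaw):
    R=Ro.from_rotvec(s["orientation"]).as_matrix()
    t=R.T@(np.array(P)-s["tool_pos"])*1000
    rr=[Ro.from_matrix(R.T@Rt(y)).as_rotvec() for y in (yaw,yaw+np.pi)]
    r=min(rr,key=np.linalg.norm); return t,r
if __name__=="__main__":
    s=manip.state(); R=Ro.from_rotvec(s["orientation"]).as_matrix()
    print("t",round(s["clock"],2),"pos",s["tool_pos"],"xyaw",np.arctan2(R[1,0],R[0,0]),"y",R[:,1],"q",s["qpos"],"gap",s["finger_gap"],"F",s["ft_force"])
    a=list(map(float,sys.argv[1:]))
    for i in range(0,len(a),4):
        t,r=rel(s,a[i:i+3],a[i+3]); print(a[i:i+4],"->",t,r,"deg",np.degrees(np.linalg.norm(r)))
E
python3 go.py 0.49 0.25 0.2 -0.666 0.448 -0.306 0.14 -0.666
python3 - <<'E'
from h import *
np.set_printoptions(precision=4,suppress=True)
l=[(158,90),(272,124),(388,165),(507,198)]
print(ray("scene",[((u+.5)/5-.5+125,(v+.5)/5-.5+185) for u,v in l],.065))
# scene load corners: red block outer near/far top, far wall
L=[0.5141,0.2419,-1.9061];C=[.5058,-.2359,-2.2366]
def W(P,x,y,z): c,s=np.cos(P[2]),np.sin(P[2]); return [P[0]+c*x-s*y,P[1]+s*x+c*y,z]
q=proj("scene",[W(L,-.13,.034,.014),W(L,-.13,-.034,.014),W(L,.15,.034,.022),W(L,.15,-.034,.022)])
print((q-[310,175])*5)
q=proj("scene",[W(C,-.13,.034,.014),W(C,-.13,-.06,.005),W(C,.15,.034,.022)])
print((q-[125,185])*5)
E
```

```text
t 0.9 pos [0.22  0.585 0.239] xyaw 1.2110026494993493 y [ 0. -0. -1.] q [-1.252  0.417 -0.01   1.614  0.005  1.111 -0.053] gap 0.08532872075335271 F [ 0.047 -0.235 -1.139]
[0.49, 0.25, 0.2, -0.666] -> [-218.466   39.29  -370.591] [-0.    -1.265 -0.   ] deg 72.45567012163384
[0.448, -0.306, 0.14, -0.666] -> [-753.647   99.341 -527.035] [-0.    -1.265 -0.   ] deg 72.45567012163384
[[ 0.4483 -0.3069  0.065 ]
 [ 0.4866 -0.2578  0.065 ]
 [ 0.5284 -0.2107  0.065 ]
 [ 0.5638 -0.1631  0.065 ]]
[[590.8493 164.756 ]
 [564.2095  79.8823]
 [ 44.9211 128.3283]
 [ 40.2683  44.0333]]
[[552.1236 348.2141]
 [634.6408 227.5299]
 [ 26.9668 168.0934]]
```

```bash
sed -i 's/for y in (yaw,yaw+np.pi)\]/for y in (yaw,)]/' go.py
python3 go.py 0.37 0.41 0.22 0.55
```

```text
t 0.9 pos [0.22  0.585 0.239] xyaw 1.2110026494993493 y [ 0. -0. -1.] q [-1.252  0.417 -0.01   1.614  0.005  1.111 -0.053] gap 0.08532872075335271 F [ 0.047 -0.235 -1.139]
[0.37, 0.41, 0.22, 0.55] -> [-110.962   19.275 -201.943] [ 0.     0.661 -0.   ] deg 37.87266250126051
```

>>> {"method": "move_arm", "body": {"series": [-22,4,-40,0,0.13,0,-44,8,-81,0,0.265,0,-66,12,-121,0,0.4,0,-89,16,-162,0,0.53,0,-111,19,-202,0,0.66,0], "fingers": 1}}

```text
clock: 1.4
tool_pos: [0.371, 0.4082, 0.2202]
orientation: [-1.528, -0.428, 0.427]
ft_force: [0.5, 1.3, -0.5]
finger_gap: 0.0852
```

```bash
python3 go.py 0.45 0.19 0.2 -0.05
```

```text
t 1.4 pos [0.371 0.408 0.22 ] xyaw 0.5455604378244969 y [ 0.  0. -1.] q [-1.048  0.309  0.193  1.825 -0.069  1.015 -0.282] gap 0.08517542977638345 F [ 0.452  1.271 -0.493]
[0.45, 0.19, 0.2, -0.05] -> [ -45.71    20.237 -227.546] [-0.     0.596  0.   ] deg 34.123100491500196
```

>>> {"method": "move_arm", "body": {"series": [-9,4,-46,0,0.12,0,-18,8,-91,0,0.24,0,-27,12,-137,0,0.36,0,-37,16,-182,0,0.48,0,-46,20,-228,0,0.6,0]}}

```text
clock: 1.9
tool_pos: [0.4505, 0.1899, 0.2004]
orientation: [-1.57, 0.042, -0.042]
ft_force: [0.9, 0.6, -0.7]
finger_gap: 0.0852
```

```bash
python3 go.py 0.47 -0.05 0.18 -0.6
```

```text
t 1.9 pos [0.45 0.19 0.2 ] xyaw -0.05367227989054278 y [ 0.  0. -1.] q [-0.82   0.231  0.409  1.997 -0.114  0.935 -0.406] gap 0.08517813502564618 F [ 0.891  0.563 -0.689]
[0.47, -0.05, 0.18, -0.6] -> [  32.367   20.314 -238.551] [-0.001  0.546  0.   ] deg 31.302299320674408
```

>>> {"method": "move_arm", "body": {"series": [6,4,-48,0,0.11,0,13,8,-95,0,0.22,0,19,12,-143,0,0.33,0,26,16,-191,0,0.44,0,32,20,-239,0,0.55,0]}}

```text
clock: 2.4
tool_pos: [0.4705, -0.0505, 0.1805]
orientation: [-1.518, 0.472, -0.473]
ft_force: [1.7, 1.6, 0.3]
finger_gap: 0.0855
```

```bash
python3 go.py 0.4483 -0.2807 0.15 -0.666 0.4483 -0.3067 0.135 -0.666
```

```text
t 2.4 pos [ 0.47  -0.05   0.181] xyaw -0.6031382771784788 y [ 0.001  0.    -1.   ] q [-0.511  0.255  0.635  2.057 -0.195  0.886 -0.371] gap 0.0855018067497194 F [1.674 1.645 0.305]
[0.4483, -0.2807, 0.15, -0.666] -> [ 112.309   30.459 -202.177] [-0.001  0.063  0.001] deg 3.6021921578737013
[0.4483, -0.3067, 0.135, -0.666] -> [ 127.047   45.453 -223.601] [-0.001  0.063  0.001] deg 3.6021921578737013
```

>>> {"method": "move_arm", "body": {"series": [22,6,-40,0,0.02,0,45,12,-81,0,0.04,0,67,18,-121,0,0.05,0,90,24,-162,0,0.063,0,112,30,-202,0,0.063,0]}}

```text
clock: 2.9
tool_pos: [0.4489, -0.2805, 0.1502]
orientation: [-1.508, 0.518, -0.519]
ft_force: [1.1, 0.6, 0.6]
finger_gap: 0.0855
```

```bash
python3 - <<'E'
from h import *
cv2.imwrite("pics/w1.png",manip.get_image("wrist"))
E
python3 go.py 0.4483 -0.3067 0.10 -0.666  0.4483 -0.3067 0.035 -0.666
```

```text
t 2.95 pos [ 0.446 -0.288  0.15 ] xyaw -0.6688680967683157 y [-0.    -0.004 -1.   ] q [-0.034  0.431  0.68   1.949 -0.345  0.878  0.156] gap 0.0855773133087234 F [-9.032 -3.821 -1.135]
[0.4483, -0.3067, 0.1, -0.666] -> [ 13.149  50.104 -13.403] [ 0.003 -0.003  0.002] deg 0.2638935131987726
[0.4483, -0.3067, 0.035, -0.666] -> [ 13.007 115.103 -13.216] [ 0.003 -0.003  0.002] deg 0.2638935131987726
```

View pics/w1.png

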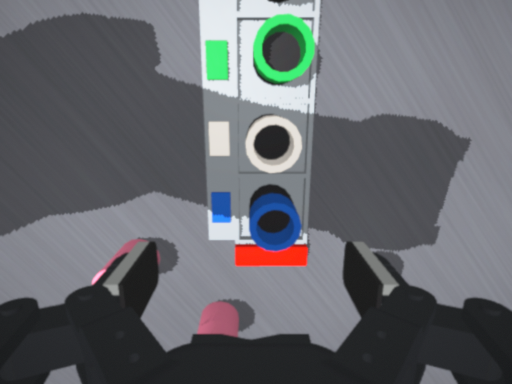

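>>> {"method": "move_arm", "body": {"series": [4,10,-6,0,0,0,9,25,-13,0,0,0,15,40,-21,0,0,0,15,40,-21,0,0,0,15,40,-21,0,0,0]}}

```text
clock: 3.45
tool_pos: [0.4482, -0.3036, 0.1103]
orientation: [-1.508, 0.518, -0.517]
ft_force: [0.4, -0.2, 0.4]
finger_gap: 0.0856
```

```bash
python3 - <<'E'
from h import *
c=manip.camera_info("wrist"); print(c)
cv2.imwrite("pics/w2.png",manip.get_image("wrist"))
E
python3 go.py 0.4483 -0.3067 0.10 -0.666  0.4483 -0.3067 0.035 -0.666
```

```text
{'K': array([[310.85384536,   0.        , 250.30418785],
       [  0.        , 310.85384536, 191.35761787],
       [  0.        ,   0.        ,   1.        ]]), 'distortion': array([0.02857346, 0.        , 0.        , 0.        , 0.        ]), 'world_to_cam': array([[ 7.88781094e-01, -6.14673872e-01, -6.45880023e-04,
        -5.39963386e-01],
       [-5.91139241e-01, -7.58867387e-01,  2.73266696e-01,
         3.40010007e-02],
       [-1.68460035e-01, -2.15165798e-01, -9.61938094e-01,
         2.65113100e-01],
       [ 0.00000000e+00,  0.00000000e+00,  0.00000000e+00,
         1.00000000e+00]])}
t 3.5 pos [ 0.448 -0.304  0.111] xyaw -0.6610315766182326 y [ 0.  0. -1.] q [ 0.038  0.508  0.634  1.946 -0.406  0.817  0.234] gap 0.08532010347409909 F [-0.457  0.336 -0.392]
[0.4483, -0.3067, 0.1, -0.666] -> [ 1.799 10.705 -2.561] [-0.     0.005  0.   ] deg 0.2853191077543071
[0.4483, -0.3067, 0.035, -0.666] -> [ 1.792 75.705 -2.582] [-0.     0.005  0.   ] deg 0.2853191077543071
```

View pics/w2.png

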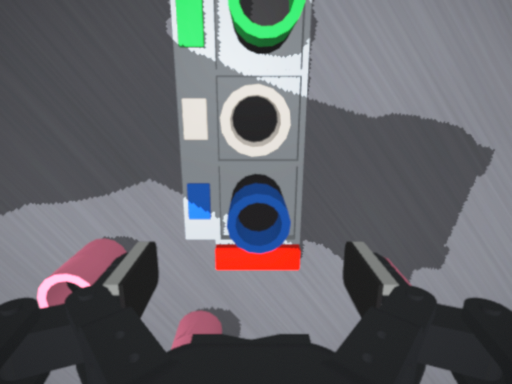

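Run:
```python
from h import *
print(ray("wrist",[(259,220),(255,120)],.065)); print(proj("wrist",[[.4483,-.3067,.065],[.485,-.2575,.065]]))
```

```text
[[ 0.45220431 -0.30742014  0.065     ]
 [ 0.48723739 -0.25798706  0.065     ]]
[[253.31676227 222.75757483]
 [251.35633534 121.79327026]]
```

>>> {"method": "move_arm", "body": {"series": [2,20,-1,0,0,0,3,40,-2,0,0,0,3,60,-2,0,0.005,0,3,75,-2,0,0.005,0,3,75,-2,0,0.005,0]}}

```text
clock: 4.0
tool_pos: [0.4488, -0.3069, 0.0343]
orientation: [-1.507, 0.523, -0.52]
ft_force: [0.0, 0.2, 0.1]
finger_gap: 0.0855
```

>>> {"method": "move_arm", "body": {"series": [0,0,0,0,0,0,0,0,0,0,0,0,0,0,0,0,0,0,0,0,0,0,0,0,0,0,0,0,0,0], "fingers": 0, "squeeze": 40}}

```text
clock: 4.5
tool_pos: [0.4497, -0.3081, 0.0363]
orientation: [-1.507, 0.521, -0.523]
ft_force: [-1.3, 2.1, 9.9]
finger_gap: 0.0391
```

```bash
python3 - <<'E'
from h import *
cv2.imwrite("pics/w3.png",manip.get_image("wrist"))
E
python3 go.py 0.45 -0.307 0.035 -0.666
```

```text
t 4.55 pos [ 0.45  -0.308  0.036] xyaw -0.6669336429821257 y [ 0.001 -0.    -1.   ] q [ 0.115  0.629  0.548  1.965 -0.507  0.685  0.312] gap 0.03914040653942245 F [-0.678  1.679 10.323]
[0.45, -0.307, 0.035, -0.666] -> [-0.369  1.281  1.045] [-0.001 -0.001  0.001] deg 0.09506736824658403
```

View pics/w3.png

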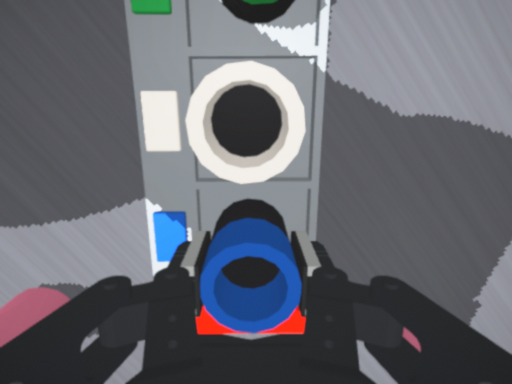

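>>> {"method": "move_arm", "body": {"series": [0,-8,0,0,0,0,0,-25,0,0,0,0,0,-50,0,0,0,0,0,-80,0,0,0,0,0,-100,0,0,0,0]}}

```text
clock: 5.05
tool_pos: [0.4493, -0.3082, 0.1376]
orientation: [-1.507, 0.521, -0.524]
ft_force: [0.8, -1.0, -1.1]
finger_gap: 0.0392
```

```bash
python3 go.py 0.48 -0.15 0.14 -0.666 0.5 0 0.14 -0.55 0.546 0.334 0.135 -0.335
```

```text
t 5.05 pos [ 0.449 -0.308  0.138] xyaw -0.6673780409110341 y [ 0.001 -0.001 -1.   ] q [ 0.019  0.474  0.665  1.923 -0.377  0.87   0.211] gap 0.03922484006670057 F [ 0.8   -0.977 -1.1  ]
[0.48, -0.15, 0.14, -0.666] -> [-73.751  -2.424 143.278] [-0.    -0.001  0.001] deg 0.11376934920306178
[0.5, 0.0, 0.14, -0.55] -> [-150.881   -2.505  273.473] [-0.    -0.117  0.001] deg 6.725755949196656
[0.546, 0.334, 0.135, -0.335] -> [-321.48     2.316  564.283] [ 0.    -0.332  0.001] deg 19.044024777966317
```

>>> {"method": "move_arm", "body": {"series": [-6,0,10,0,0,0,-18,0,31,0,-0.02,0,-35,0,61,0,-0.04,0,-54,0,96,0,-0.06,0,-74,0,130,0,-0.08,0]}}

```text
clock: 5.55
tool_pos: [0.4711, -0.1578, 0.1348]
orientation: [-1.522, 0.46, -0.459]
ft_force: [0.0, 0.3, -1.7]
finger_gap: 0.039
```

```bash
python3 go.py 0.546 0.334 0.135 -0.335
```

```text
t 5.55 pos [ 0.471 -0.158  0.135] xyaw -0.5861901873304419 y [-0.001  0.    -1.   ] q [-0.274  0.388  0.645  2.038 -0.318  0.815 -0.03 ] gap 0.038986659590204566 F [ 0.011  0.308 -1.673]
[0.546, 0.334, 0.135, -0.335] -> [-209.629   -0.08   451.147] [ 0.    -0.251 -0.001] deg 14.392188609745148
```

Remaining ≈497 mm. Half of it now at 45 mm/row.

>>> {"method": "move_arm", "body": {"series": [-18,0,39,0,-0.02,0,-37,0,79,0,-0.04,0,-56,0,120,0,-0.07,0,-75,0,161,0,-0.1,0,-94,0,202,0,-0.12,0]}}

```text
clock: 6.05
tool_pos: [0.5043, 0.0628, 0.1349]
orientation: [-1.54, 0.365, -0.364]
ft_force: [2.0, -1.1, -1.8]
finger_gap: 0.0387
```

```bash
python3 go.py 0.546 0.334 0.135 -0.335
```

```text
t 6.05 pos [0.504 0.063 0.135] xyaw -0.4652968833353017 y [-0.001  0.    -1.   ] q [-0.649  0.391  0.562  2.009 -0.282  0.818 -0.391] gap 0.0387164562700937 F [ 2.01  -1.075 -1.842]
[0.546, 0.334, 0.135, -0.335] -> [-84.383  -0.075 261.095] [ 0.    -0.13  -0.001] deg 7.465560640244672
```

>>> {"method": "move_arm", "body": {"series": [-14,0,43,0,-0.02,0,-28,0,86,0,-0.05,0,-42,0,129,0,-0.08,0,-54,0,168,0,-0.1,0,-65,0,200,0,-0.13,0]}}

```text
clock: 6.55
tool_pos: [0.536, 0.2712, 0.1345]
orientation: [-1.555, 0.263, -0.262]
ft_force: [-0.2, 0.5, -1.7]
finger_gap: 0.0388
```

```bash
python3 go.py 0.546 0.334 0.135 -0.335
```

```text
t 6.55 pos [0.536 0.271 0.135] xyaw -0.33425925870351625 y [-0.001 -0.    -1.   ] q [-0.872  0.531  0.468  1.778 -0.295  0.904 -0.609] gap 0.03880707573447698 F [-0.248  0.534 -1.735]
[0.546, 0.334, 0.135, -0.335] -> [-11.135  -0.467  62.629] [ 0.     0.001 -0.001] deg 0.0722798657260449
```

>>> {"method": "move_arm", "body": {"series": [-4,0,22,0,0,0,-7,0,40,0,0,0,-9,10,54,0,0,0,-11,25,62,0,0,0,-11,45,62,0,0,0]}}

```text
clock: 7.05
tool_pos: [0.5466, 0.3313, 0.0887]
orientation: [-1.555, 0.264, -0.264]
ft_force: [-0.9, 0.6, -2.6]
finger_gap: 0.0392
```

>>> {"method": "move_arm", "body": {"series": [0,10,0,0,0,0,0,15,0,0,0,0,0,15,0,0,0,0,0,15,0,0,0,0,0,15,0,0,0,0]}}

```text
clock: 7.55
tool_pos: [0.5476, 0.3303, 0.0761]
orientation: [-1.554, 0.264, -0.265]
ft_force: [-0.0, 0.6, -2.3]
finger_gap: 0.0388
```

```bash
python3 - <<'E'
from h import *
cv2.imwrite("pics/w4.png",manip.get_image("wrist"))
cv2.imwrite("pics/s4.png",cv2.resize(manip.get_image("scene")[120:240,300:460],None,fx=4,fy=4,interpolation=cv2.INTER_CUBIC))
L=[.5141,.2419,-1.9061]
W=lambda x,y,z:[L[0]+np.cos(L[2])*x-np.sin(L[2])*y,L[1]+np.sin(L[2])*x+np.cos(L[2])*y,z]
print(proj("wrist",[W(-.13,.034,.014),W(-.13,-.034,.014)]))
E
python3 go.py 0.546 0.334 0.036 -0.335
```

```text
[[299.94647653 157.72938204]
 [193.45377404 157.99116086]]
t 7.65 pos [0.547 0.33  0.076] xyaw -0.336998312753418 y [ 0.001  0.001 -1.   ] q [-0.895  0.667  0.423  1.704 -0.347  0.844 -0.657] gap 0.039142574137895014 F [-0.229  0.183 -1.326]
[0.546, 0.334, 0.036, -0.335] -> [-2.536 39.911  2.877] [-0.001 -0.002  0.001] deg 0.12564692902732078
```

View pics/w4.png

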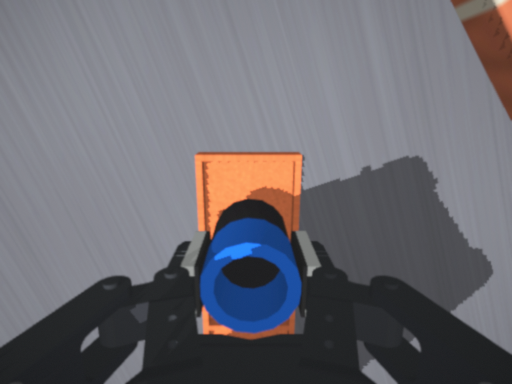

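View pics/s4.png

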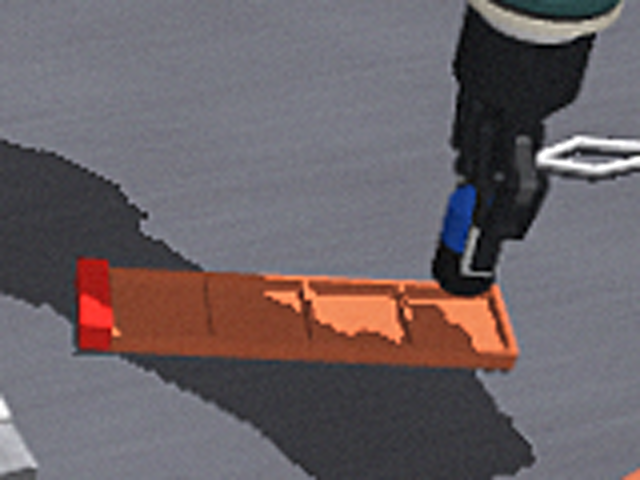

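```bash
python3 go.py 0.5475 0.3348 0.036 -0.335
```

```text
t 7.65 pos [0.547 0.33  0.076] xyaw -0.336998312753418 y [ 0.001  0.001 -1.   ] q [-0.895  0.667  0.423  1.704 -0.347  0.844 -0.657] gap 0.039142574137895014 F [-0.229  0.183 -1.326]
[0.5475, 0.3348, 0.036, -0.335] -> [-1.385 39.912  4.128] [-0.001 -0.002  0.001] deg 0.12564692902732078
```

>>> {"method": "move_arm", "body": {"series": [-1,8,2,0,0,0,-1,18,4,0,0,0,-1,27,4,0,0,0,-1,33,4,0,0,0,-1,36,4,0,0,0]}}

```text
clock: 8.15
tool_pos: [0.5472, 0.3341, 0.0382]
orientation: [-1.556, 0.265, -0.264]
ft_force: [-0.4, -0.2, -1.8]
finger_gap: 0.039
```

>>> {"method": "move_arm", "body": {"series": [0,1,0,0,0,0,0,2,0,0,0,0,0,3,0,0,0,0,0,3.5,0,0,0,0,0,4,0,0,0,0]}}

```text
clock: 8.65
tool_pos: [0.5478, 0.3345, 0.0363]
orientation: [-1.554, 0.264, -0.265]
ft_force: [-7.3, -4.7, 18.6]
finger_gap: 0.0393
```

```bash
python3 go.py 0.5475 0.3348 0.036 -0.335
```

```text
t 8.65 pos [0.548 0.335 0.036] xyaw -0.33701557625726203 y [ 0.     0.001 -1.   ] q [-0.881  0.725  0.398  1.708 -0.373  0.784 -0.643] gap 0.03932999603634915 F [-7.277 -4.742 18.641]
[0.5475, 0.3348, 0.036, -0.335] -> [-0.333  0.288  0.157] [-0.001 -0.002  0.   ] deg 0.12131205284760242
```

>>> {"method": "move_arm", "body": {"series": [0,-0.7,0,0,0,0,0,-0.7,0,0,0,0,0,-0.7,0,0,0,0,0,-0.7,0,0,0,0,0,-0.7,0,0,0,0], "fingers": 1}}

```text
clock: 9.15
tool_pos: [0.5475, 0.3344, 0.036]
orientation: [-1.555, 0.264, -0.264]
ft_force: [-0.5, -0.4, 0.4]
finger_gap: 0.0853
```

>>> {"method": "move_arm", "body": {"series": [0,-3,0,0,0,0,0,-15,0,0,0,0,0,-40,0,0,0,0,0,-75,0,0,0,0,0,-110,0,0,0,0]}}

```text
clock: 9.65
tool_pos: [0.5475, 0.3342, 0.148]
orientation: [-1.555, 0.265, -0.265]
ft_force: [0.2, 0.4, 0.0]
finger_gap: 0.0854
```

```bash
python3 - <<'E'
from h import *
cv2.imwrite("pics/w5.png",manip.get_image("wrist"))
E
python3 go.py 0.486 -0.2577 0.12 -0.666
```

```text
t 9.7 pos [0.55  0.335 0.154] xyaw -0.33755425024461894 y [ 0.006  0.004 -1.   ] q [-0.929  0.573  0.466  1.656 -0.299  0.976 -0.698] gap 0.08541387909375027 F [2.548 0.781 6.696]
[0.486, -0.2577, 0.12, -0.666] -> [ 136.024   31.299 -580.78 ] [-0.006  0.328  0.003] deg 18.823659738741974
```

View pics/w5.png

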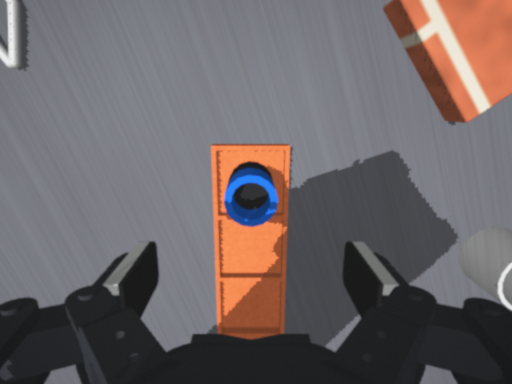

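>>> {"method": "move_arm", "body": {"series": [4,0,-17,0,0,0,12,0,-52,0,0.02,0,23,0,-96,0,0.04,0,33,0,-139,0,0.07,0,43,0,-182,0,0.1,0]}}

```text
clock: 10.2
tool_pos: [0.5272, 0.1461, 0.1462]
orientation: [-1.543, 0.344, -0.344]
ft_force: [1.6, 0.4, 0.3]
finger_gap: 0.0854
```

```bash
python3 go.py 0.486 -0.2577 0.13 -0.666
```

```text
t 10.2 pos [0.527 0.146 0.146] xyaw -0.4385464925610071 y [-0. -0. -1.] q [-0.754  0.435  0.535  1.908 -0.284  0.874 -0.514] gap 0.0854155691717436 F [1.622 0.367 0.254]
[0.486, -0.2577, 0.13, -0.666] -> [ 134.216   16.196 -383.1  ] [ 0.     0.227 -0.   ] deg 13.032128409764843
```

>>> {"method": "move_arm", "body": {"series": [15,2,-43,0,0.025,0,30,4,-86,0,0.05,0,45,6,-129,0,0.075,0,60,8,-172,0,0.1,0,75,10,-214,0,0.125,0]}}

```text
clock: 10.7
tool_pos: [0.5043, -0.0794, 0.1362]
orientation: [-1.525, 0.441, -0.442]
ft_force: [0.0, -0.1, 0.4]
finger_gap: 0.0852
```

```bash
python3 go.py 0.486 -0.2577 0.13 -0.666
```

```text
t 10.7 pos [ 0.504 -0.079  0.136] xyaw -0.5635588833950986 y [ 0.  0. -1.] q [-0.411  0.403  0.617  2.005 -0.314  0.827 -0.18 ] gap 0.08522166346909715 F [ 0.004 -0.125  0.375]
[0.486, -0.2577, 0.13, -0.666] -> [  79.793    6.188 -160.519] [-0.     0.102 -0.   ] deg 5.8694628454267574
```

>>> {"method": "move_arm", "body": {"series": [21,2,-42,0,0.03,0,41,3,-82,0,0.06,0,58,5,-117,0,0.08,0,71,6,-143,0,0.1,0,80,6,-160,0,0.1,0]}}

```text
clock: 11.2
tool_pos: [0.4862, -0.258, 0.1301]
orientation: [-1.508, 0.521, -0.521]
ft_force: [-0.2, 1.2, 0.3]
finger_gap: 0.0858
```

>>> {"method": "move_arm", "body": {"series": [0,5,0,0,0,0,0,10,0,0,0,0,0,15,0,0,0,0,0,15,0,0,0,0,0,15,0,0,0,0]}}

```text
clock: 11.7
tool_pos: [0.4878, -0.2546, 0.115]
orientation: [-1.508, 0.518, -0.517]
ft_force: [0.7, -0.3, 0.0]
finger_gap: 0.0855
```

```bash
python3 - <<'E'
from h import *
cv2.imwrite("pics/w6.png",manip.get_image("wrist"))
E
python3 go.py 0.486 -0.2577 0.035 -0.666
```

```text
t 11.75 pos [ 0.488 -0.255  0.115] xyaw -0.6612885230387728 y [ 0.  0. -1.] q [-0.068  0.513  0.629  1.921 -0.401  0.834  0.114] gap 0.08569698639781549 F [0.348 0.753 0.37 ]
[0.486, -0.2577, 0.035, -0.666] -> [ 0.304 80.128 -3.492] [-0.     0.005 -0.   ] deg 0.26995875036241557
```

View pics/w6.png

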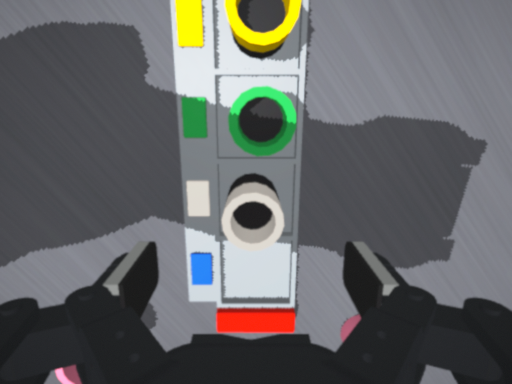

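```bash
python3 - <<'E'
from h import *
print(ray("wrist",[(253,218),(263,121),(264,21)],.065))
E
python3 go.py 0.486 -0.2577 0.035 -0.666 0.487 -0.2577 0.035 -0.666
```

```text
[[ 0.48853916 -0.25662026  0.065     ]
 [ 0.52993857 -0.21270985  0.065     ]
 [ 0.5616531  -0.17186013  0.065     ]]
t 11.75 pos [ 0.488 -0.255  0.115] xyaw -0.6612885230387728 y [ 0.  0. -1.] q [-0.068  0.513  0.629  1.921 -0.401  0.834  0.114] gap 0.08569698639781549 F [0.348 0.753 0.37 ]
[0.486, -0.2577, 0.035, -0.666] -> [ 0.304 80.128 -3.492] [-0.     0.005 -0.   ] deg 0.26995875036241557
[0.487, -0.2577, 0.035, -0.666] -> [ 1.093 80.128 -2.878] [-0.     0.005 -0.   ] deg 0.26995875036241557
```

Target (0.487, −0.257, 0.035): descend and grip.

>>> {"method": "move_arm", "body": {"series": [1,22,-1,0,0.005,0,1,45,-2,0,0.005,0,1,65,-2.5,0,0.005,0,1,79,-2.5,0,0.005,0,1,79,-2.5,0,0.005,0]}}

```text
clock: 12.25
tool_pos: [0.4863, -0.2574, 0.0348]
orientation: [-1.507, 0.524, -0.52]
ft_force: [-0.6, 1.1, 0.6]
finger_gap: 0.0852
```

>>> {"method": "move_arm", "body": {"series": [0,0,0,0,0,0,0,0,0,0,0,0,0,0,0,0,0,0,0,0,0,0,0,0,0,0,0,0,0,0], "fingers": 0}}

```text
clock: 12.75
tool_pos: [0.4875, -0.2579, 0.0369]
orientation: [-1.507, 0.521, -0.523]
ft_force: [-1.9, 1.9, 9.0]
finger_gap: 0.0393
```

>>> {"method": "move_arm", "body": {"series": [0,-8,0,0,0,0,0,-25,0,0,0,0,0,-50,0,0,0,0,0,-80,0,0,0,0,0,-100,0,0,0,0]}}

```text
clock: 13.25
tool_pos: [0.4872, -0.2581, 0.1384]
orientation: [-1.507, 0.521, -0.524]
ft_force: [-0.5, 0.3, -0.9]
finger_gap: 0.0392
```

```bash
python3 go.py 0.5265 0.2744 0.136 -0.335
```

```text
t 13.25 pos [ 0.487 -0.258  0.138] xyaw -0.6673421402098372 y [ 0.001 -0.001 -1.   ] q [-0.084  0.482  0.656  1.907 -0.377  0.877  0.095] gap 0.03921474662077842 F [-0.544  0.303 -0.887]
[0.5265, 0.2744, 0.136, -0.335] -> [-298.735    2.155  442.583] [-0.    -0.332  0.002] deg 19.042003873644482
```

>>> {"method": "move_arm", "body": {"series": [-7,0,10,0,0,0,-20,0,30,0,-0.02,0,-42,0,62,0,-0.05,0,-64,0,95,0,-0.07,0,-87,0,128,0,-0.1,0]}}

```text
clock: 13.75
tool_pos: [0.4973, -0.1012, 0.1356]
orientation: [-1.525, 0.444, -0.443]
ft_force: [1.1, 0.1, -2.0]
finger_gap: 0.0387
```

```bash
python3 go.py 0.5265 0.2744 0.136 -0.335
```

```text
t 13.75 pos [ 0.497 -0.101  0.136] xyaw -0.5660747666360806 y [-0.001  0.    -1.   ] q [-0.376  0.402  0.628  2.012 -0.318  0.825 -0.133] gap 0.03870611135137784 F [ 1.061  0.089 -1.968]
[0.5265, 0.2744, 0.136, -0.335] -> [-176.81    -0.356  332.71 ] [ 0.    -0.231 -0.001] deg 13.239653039309795
```

>>> {"method": "move_arm", "body": {"series": [-20,0,37,0,-0.03,0,-40,0,76,0,-0.06,0,-60,0,114,0,-0.08,0,-81,0,152,0,-0.11,0,-101,0,190,0,-0.14,0]}}

```text
clock: 14.25
tool_pos: [0.5137, 0.1136, 0.1356]
orientation: [-1.545, 0.334, -0.333]
ft_force: [1.8, 0.8, -1.7]
finger_gap: 0.0392
```

```bash
python3 go.py 0.5265 0.2744 0.136 -0.335
```

```text
t 14.25 pos [0.514 0.114 0.136] xyaw -0.4250806783788403 y [-0.001  0.    -1.   ] q [-0.718  0.417  0.543  1.966 -0.287  0.835 -0.443] gap 0.03920775962679799 F [ 1.82   0.808 -1.665]
[0.5265, 0.2744, 0.136, -0.335] -> [-54.653  -0.43  151.775] [ 0.    -0.09  -0.001] deg 5.1614221851400846
```

>>> {"method": "move_arm", "body": {"series": [-14,0,40,0,-0.02,0,-28,0,78,0,-0.05,0,-40,0,110,0,-0.07,0,-49,0,136,0,-0.09,0,-55,0,152,0,-0.09,0]}}

```text
clock: 14.75
tool_pos: [0.5265, 0.2749, 0.1353]
orientation: [-1.555, 0.263, -0.262]
ft_force: [-1.1, 0.3, -0.8]
finger_gap: 0.0393
```

>>> {"method": "move_arm", "body": {"series": [0,5,0,0,0,0,0,20,0,0,0,0,0,40,0,0,0,0,0,55,0,0,0,0,0,60,0,0,0,0]}}

```text
clock: 15.25
tool_pos: [0.5267, 0.2707, 0.0738]
orientation: [-1.557, 0.267, -0.264]
ft_force: [-0.4, -0.4, -1.1]
finger_gap: 0.039
```

```bash
python3 - <<'E'
from h import *
cv2.imwrite("pics/w7.png",manip.get_image("wrist"))
E
python3 go.py 0.5265 0.2744 0.036 -0.335
```

```text
t 15.3 pos [0.527 0.271 0.074] xyaw -0.3382650337469458 y [-0.002 -0.002 -1.   ] q [-0.859  0.604  0.438  1.827 -0.346  0.788 -0.58 ] gap 0.03924015308457859 F [-0.589 -0.591 -2.681]
[0.5265, 0.2744, 0.036, -0.335] -> [-1.497 38.059  3.201] [ 0.002 -0.003 -0.001] deg 0.2420987275727779
```

View pics/w7.png

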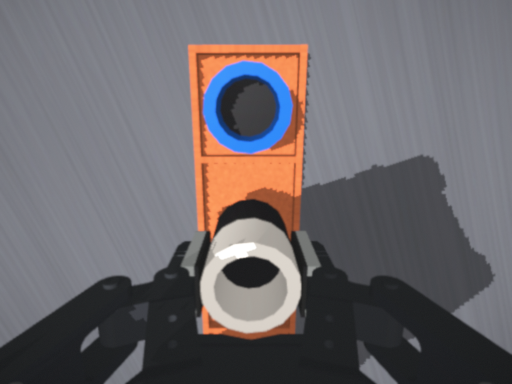

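Run:
```python
from h import *
L=[.516,.244,-1.9061]
W=lambda x,y,z:[L[0]+np.cos(L[2])*x-np.sin(L[2])*y,L[1]+np.sin(L[2])*x+np.cos(L[2])*y,z]
print(proj("wrist",[W(-.13,.034,.014),W(-.13,-.034,.014),W(-.064,.034,.014),W(-.064,-.034,.014),[.5475,.3345,.065]]))
```

```text
[[307.10903791  43.96901005]
 [187.99585843  44.45007902]
 [301.92749804 158.69143715]
 [194.47611331 159.05198952]
 [246.8161802  108.31530143]]
```

>>> {"method": "move_arm", "body": {"series": [-1,8,2,0,0,0,-1,18,3,0,0,0,-1,27,3,0,0,0,-1,32,3,0,0,0,-1,35,3,0,0,0]}}

```text
clock: 15.8
tool_pos: [0.5275, 0.2752, 0.0404]
orientation: [-1.555, 0.265, -0.264]
ft_force: [-0.0, -0.1, -1.4]
finger_gap: 0.039
```

```bash
python3 go.py 0.5265 0.2744 0.036 -0.335
```

```text
t 15.8 pos [0.527 0.275 0.04 ] xyaw -0.3370288598692241 y [-0. -0. -1.] q [-0.843  0.657  0.411  1.832 -0.374  0.73  -0.563] gap 0.039038570510380295 F [-0.012 -0.092 -1.426]
[0.5265, 0.2744, 0.036, -0.335] -> [-0.654  4.396 -1.111] [ 0.001 -0.002 -0.   ] deg 0.12135117379403691
```

>>> {"method": "move_arm", "body": {"series": [0,1,0,0,0,0,0,2,0,0,0,0,0,3,0,0,0,0,0,3.5,0,0,0,0,0,4,0,0,0,0]}}

```text
clock: 16.3
tool_pos: [0.5277, 0.2755, 0.0371]
orientation: [-1.554, 0.264, -0.264]
ft_force: [0.3, -0.7, -1.2]
finger_gap: 0.0391
```

```bash
python3 go.py 0.5265 0.2744 0.036 -0.335
```

```text
t 16.3 pos [0.528 0.275 0.037] xyaw -0.33688691845664165 y [ 0.  0. -1.] q [-0.841  0.662  0.408  1.833 -0.377  0.724 -0.561] gap 0.03907110660727909 F [ 0.349 -0.684 -1.155]
[0.5265, 0.2744, 0.036, -0.335] -> [-0.739  1.087 -1.383] [-0.    -0.002  0.   ] deg 0.10847035853107212
```

>>> {"method": "move_arm", "body": {"series": [0,0.3,0,0,0,0,0,0.6,0,0,0,0,0,0.9,0,0,0,0,0,0.9,0,0,0,0,0,0.9,0,0,0,0]}}

```text
clock: 16.8
tool_pos: [0.5277, 0.2755, 0.0369]
orientation: [-1.554, 0.264, -0.264]
ft_force: [-5.2, -2.0, 15.2]
finger_gap: 0.0396
```

Contact (15 N). Ease and release, then rise.

>>> {"method": "move_arm", "body": {"series": [0,-0.6,0,0,0,0,0,-0.6,0,0,0,0,0,-0.6,0,0,0,0,0,-0.6,0,0,0,0,0,-0.6,0,0,0,0], "fingers": 1}}

```text
clock: 17.3
tool_pos: [0.5276, 0.2754, 0.0366]
orientation: [-1.555, 0.264, -0.264]
ft_force: [0.5, 0.6, -0.4]
finger_gap: 0.0856
```

>>> {"method": "move_arm", "body": {"series": [0,-3,0,0,0,0,0,-15,0,0,0,0,0,-40,0,0,0,0,0,-75,0,0,0,0,0,-100,0,0,0,0]}}

```text
clock: 17.8
tool_pos: [0.5281, 0.2753, 0.1395]
orientation: [-1.554, 0.264, -0.266]
ft_force: [-0.7, -0.0, 0.4]
finger_gap: 0.085
```

```bash
python3 go.py 0.5285 -0.2115 0.13 -0.666
python3 - <<'E'
from h import *
cv2.imwrite("pics/w8.png",manip.get_image("wrist"))
E
```

```text
t 17.8 pos [0.528 0.275 0.14 ] xyaw -0.3373776351755213 y [ 0.001  0.001 -1.   ] q [-0.898  0.517  0.482  1.79  -0.295  0.905 -0.623] gap 0.0849897790031668 F [-0.684 -0.028  0.422]
[0.5285, -0.2115, 0.13, -0.666] -> [ 161.514    9.188 -459.278] [-0.001  0.329  0.001] deg 18.828945679593573
```

View pics/w8.png

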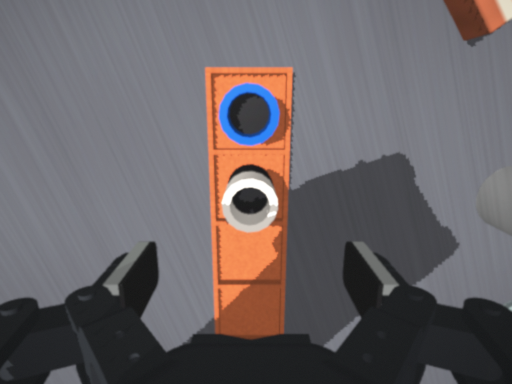

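>>> {"method": "move_arm", "body": {"series": [5,0,-14,0,0,0,14,0,-41,0,0.03,0,27,0,-78,0,0.06,0,40,0,-115,0,0.08,0,54,0,-154,0,0.11,0]}}

```text
clock: 18.35
tool_pos: [0.527, 0.1102, 0.1367]
orientation: [-1.542, 0.351, -0.351]
ft_force: [1.4, 0.4, -0.4]
finger_gap: 0.0853
```

```bash
python3 go.py 0.5285 -0.2115 0.13 -0.666
```

```text
t 18.35 pos [0.527 0.11  0.137] xyaw -0.44785612187071755 y [-0. -0. -1.] q [-0.703  0.438  0.547  1.935 -0.298  0.849 -0.446] gap 0.08527514235686913 F [ 1.357  0.373 -0.397]
[0.5285, -0.2115, 0.13, -0.666] -> [ 140.629    6.754 -289.314] [ 0.     0.218 -0.   ] deg 12.498750362015846
```

>>> {"method": "move_arm", "body": {"series": [19,1,-40,0,0.03,0,38,2,-79,0,0.06,0,57,3,-118,0,0.09,0,76,4,-157,0,0.12,0,94,5,-194,0,0.15,0]}}

```text
clock: 18.85
tool_pos: [0.5277, -0.1059, 0.1318]
orientation: [-1.52, 0.469, -0.469]
ft_force: [0.7, -0.6, 0.5]
finger_gap: 0.0853
```

```bash
python3 go.py 0.5285 -0.2115 0.13 -0.666
```

```text
t 18.85 pos [ 0.528 -0.106  0.132] xyaw -0.5991367556586009 y [-0. -0. -1.] q [-0.35   0.46   0.615  1.941 -0.349  0.847 -0.148] gap 0.08530114492221484 F [ 0.695 -0.576  0.508]
[0.5285, -0.2115, 0.13, -0.666] -> [ 60.252   1.809 -86.733] [ 0.     0.067 -0.   ] deg 3.831004725272394
```

>>> {"method": "move_arm", "body": {"series": [20,0,-29,0,0.03,0,36,0,-52,0,0.05,0,48,4,-70,0,0.067,0,57,10,-82,0,0.067,0,60,17,-87,0,0.067,0]}}

```text
clock: 19.35
tool_pos: [0.5284, -0.2112, 0.1146]
orientation: [-1.508, 0.522, -0.522]
ft_force: [-0.2, -0.5, 0.2]
finger_gap: 0.0853
```

>>> {"method": "move_arm", "body": {"series": [0,0,0,0,0,0,0,0,0,0,0,0,0,0,0,0,0,0,0,0,0,0,0,0,0,0,0,0,0,0]}}

```text
clock: 19.85
tool_pos: [0.5295, -0.2086, 0.1149]
orientation: [-1.508, 0.519, -0.519]
ft_force: [-0.1, -0.2, 0.4]
finger_gap: 0.085
```

```bash
python3 - <<'E'
from h import *
cv2.imwrite("pics/w9.png",manip.get_image("wrist"))
E
python3 go.py 0.5285 -0.2115 0.035 -0.666
```

```text
t 19.9 pos [ 0.529 -0.209  0.115] xyaw -0.6634401484700755 y [ 0. -0. -1.] q [-0.151  0.541  0.614  1.875 -0.405  0.852  0.004] gap 0.08566769392727588 F [-0.048 -0.203 -0.204]
[0.5285, -0.2115, 0.035, -0.666] -> [ 0.971 79.906 -2.783] [-0.     0.003  0.   ] deg 0.1475678288726645
```

View pics/w9.png

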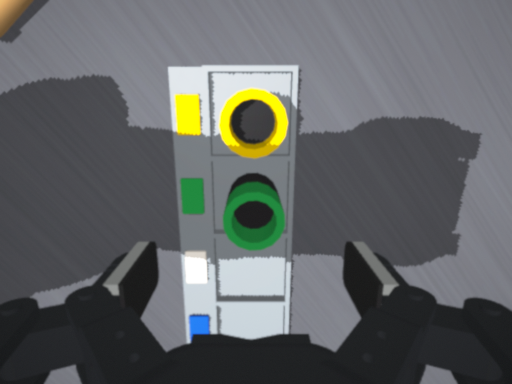

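```bash
python3 - <<'E'
from h import *
print(ray("wrist",[(254,218),(254,122)],.065))
E
python3 go.py 0.5295 -0.211 0.035 -0.666
```

```text
[[ 0.53061308 -0.21088639  0.065     ]
 [ 0.56710079 -0.16395446  0.065     ]]
t 19.9 pos [ 0.529 -0.209  0.115] xyaw -0.6634401484700755 y [ 0. -0. -1.] q [-0.151  0.541  0.614  1.875 -0.405  0.852  0.004] gap 0.08566769392727588 F [-0.048 -0.203 -0.204]
[0.5295, -0.211, 0.035, -0.666] -> [ 1.451 79.906 -1.773] [-0.     0.003  0.   ] deg 0.1475678288726645
```

>>> {"method": "move_arm", "body": {"series": [1,22,-1,0,0.003,0,1.5,45,-2,0,0.003,0,1.5,65,-2,0,0.003,0,1.5,79,-2,0,0.003,0,1.5,79,-2,0,0.003,0]}}

```text
clock: 20.4
tool_pos: [0.5285, -0.2113, 0.0344]
orientation: [-1.507, 0.524, -0.52]
ft_force: [0.4, -0.1, -0.5]
finger_gap: 0.0854
```

>>> {"method": "move_arm", "body": {"series": [0,0,0,0,0,0,0,0,0,0,0,0,0,0,0,0,0,0,0,0,0,0,0,0,0,0,0,0,0,0], "fingers": 0}}

```text
clock: 20.9
tool_pos: [0.5298, -0.2117, 0.0367]
orientation: [-1.507, 0.521, -0.523]
ft_force: [-1.5, 1.0, 7.4]
finger_gap: 0.0394
```

>>> {"method": "move_arm", "body": {"series": [0,-8,0,0,0,0,0,-25,0,0,0,0,0,-50,0,0,0,0,0,-80,0,0,0,0,0,-100,0,0,0,0]}}

```text
clock: 21.4
tool_pos: [0.5296, -0.212, 0.1389]
orientation: [-1.507, 0.521, -0.524]
ft_force: [0.8, 0.1, -1.4]
finger_gap: 0.039
```

```bash
python3 go.py 0.5054 0.2139 0.136 -0.335
```

```text
t 21.4 pos [ 0.53  -0.212  0.139] xyaw -0.6674402910554311 y [ 0.002 -0.001 -1.   ] q [-0.165  0.51   0.639  1.859 -0.382  0.895 -0.012] gap 0.03896450607585883 F [ 0.843  0.09  -1.431]
[0.5054, 0.2139, 0.136, -0.335] -> [-282.612    2.613  319.499] [-0.    -0.332  0.002] deg 19.0477867078341
```

Length ≈427 mm, unit (−0.662, 0.748).

>>> {"method": "move_arm", "body": {"series": [-7,0,8,0,0,0,-23,0,26,0,-0.03,0,-48,0,54,0,-0.06,0,-73,0,83,0,-0.09,0,-98,0,111,0,-0.12,0]}}

```text
clock: 21.9
tool_pos: [0.5202, -0.0616, 0.1357]
orientation: [-1.528, 0.428, -0.427]
ft_force: [0.5, 0.8, -2.2]
finger_gap: 0.0392
```

```bash
python3 go.py 0.5054 0.2139 0.136 -0.335
```

```text
t 21.9 pos [ 0.52  -0.062  0.136] xyaw -0.5455523332383154 y [-0.  0. -1.] q [-0.434  0.427  0.609  1.973 -0.324  0.839 -0.194] gap 0.03917966882678388 F [ 0.495  0.771 -2.247]
[0.5054, 0.2139, 0.136, -0.335] -> [-155.637   -0.212  227.865] [-0.    -0.211 -0.   ] deg 12.06378530115822
```

>>> {"method": "move_arm", "body": {"series": [-23,0,33,0,-0.03,0,-46,0,67,0,-0.06,0,-68,0,100,0,-0.09,0,-90,0,132,0,-0.12,0,-110,0,161,0,-0.15,0]}}

```text
clock: 22.4
tool_pos: [0.5097, 0.1334, 0.1358]
orientation: [-1.548, 0.31, -0.309]
ft_force: [0.0, 0.1, -1.7]
finger_gap: 0.0389
```

```bash
python3 go.py 0.5054 0.2139 0.136 -0.335
```

```text
t 22.4 pos [0.51  0.133 0.136] xyaw -0.39472114881862197 y [-0.  0. -1.] q [-0.749  0.417  0.535  1.964 -0.282  0.834 -0.455] gap 0.03893457199364353 F [ 0.034  0.134 -1.703]
[0.5054, 0.2139, 0.136, -0.335] -> [-34.908  -0.215  72.626] [-0.   -0.06 -0.  ] deg 3.4218708915047458
```

>>> {"method": "move_arm", "body": {"series": [-13,0,27,0,-0.02,0,-23,0,48,0,-0.04,0,-30,5,63,0,-0.06,0,-35,15,72,0,-0.06,0,-35,30,73,0,-0.06,0]}}

```text
clock: 22.9
tool_pos: [0.5066, 0.2125, 0.1049]
orientation: [-1.554, 0.264, -0.264]
ft_force: [-0.1, -0.3, -2.0]
finger_gap: 0.0391
```

>>> {"method": "move_arm", "body": {"series": [0,15,0,0,0,0,0,25,0,0,0,0,0,30,0,0,0,0,0,30,0,0,0,0,0,30,0,0,0,0]}}

```text
clock: 23.4
tool_pos: [0.5069, 0.2115, 0.0759]
orientation: [-1.554, 0.265, -0.265]
ft_force: [-0.5, -0.7, -1.6]
finger_gap: 0.0392
```

```bash
python3 - <<'E'
from h import *
cv2.imwrite("pics/w10.png",manip.get_image("wrist"))
E
python3 go.py 0.5054 0.2139 0.0365 -0.335
```

```text
t 23.45 pos [0.507 0.212 0.076] xyaw -0.33732068173829205 y [ 0.001  0.    -1.   ] q [-0.81   0.539  0.453  1.939 -0.341  0.738 -0.495] gap 0.039184410109104756 F [ 0.072 -0.261 -1.886]
[0.5054, 0.2139, 0.0365, -0.335] -> [-2.23  39.636  1.487] [-0.    -0.002  0.001] deg 0.1384991356812524
```

View pics/w10.png

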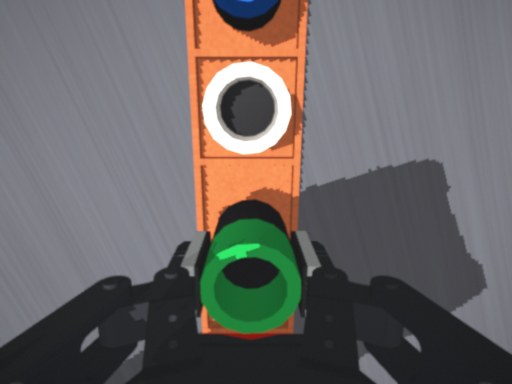

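Aligned as before (white rim at (248,107), green held above bay 3). Lower it.

>>> {"method": "move_arm", "body": {"series": [-1,8,1,0,0,0,-2,18,1,0,0,0,-2,27,1,0,0,0,-2,33,1,0,0,0,-2,36,1,0,0,0]}}

```text
clock: 23.95
tool_pos: [0.5048, 0.2132, 0.0388]
orientation: [-1.555, 0.265, -0.264]
ft_force: [0.2, 0.6, -1.1]
finger_gap: 0.0388
```

>>> {"method": "move_arm", "body": {"series": [0,1,0,0,0,0,0,2,0,0,0,0,0,3,0,0,0,0,0,3.5,0,0,0,0,0,3.7,0,0,0,0]}}

```text
clock: 24.45
tool_pos: [0.5053, 0.2135, 0.0366]
orientation: [-1.554, 0.264, -0.265]
ft_force: [-4.3, -2.3, 12.7]
finger_gap: 0.0391
```

>>> {"method": "move_arm", "body": {"series": [0,-0.5,0,0,0,0,0,-0.5,0,0,0,0,0,-0.5,0,0,0,0,0,-0.5,0,0,0,0,0,-0.5,0,0,0,0], "fingers": 1}}

```text
clock: 24.95
tool_pos: [0.5051, 0.2134, 0.0365]
orientation: [-1.555, 0.264, -0.264]
ft_force: [-0.2, -0.3, -0.6]
finger_gap: 0.0852
```

>>> {"method": "move_arm", "body": {"series": [0,-3,0,0,0,0,0,-15,0,0,0,0,0,-40,0,0,0,0,0,-75,0,0,0,0,0,-100,0,0,0,0]}}

```text
clock: 25.45
tool_pos: [0.5055, 0.2134, 0.1392]
orientation: [-1.554, 0.264, -0.266]
ft_force: [0.0, 0.6, -0.1]
finger_gap: 0.0854
```

```bash
python3 go.py 0.565 -0.1635 0.13 -0.666
python3 - <<'E'
from h import *
cv2.imwrite("pics/w11.png",manip.get_image("wrist"))
E
```

```text
t 25.45 pos [0.506 0.213 0.139] xyaw -0.3374478750832513 y [ 0.001  0.001 -1.   ] q [-0.859  0.442  0.506  1.909 -0.278  0.858 -0.549] gap 0.08543523526026525 F [ 0.015  0.634 -0.052]
[0.565, -0.1635, 0.13, -0.666] -> [ 180.899    9.068 -335.949] [-0.001  0.329  0.001] deg 18.824876148396644
```

View pics/w11.png

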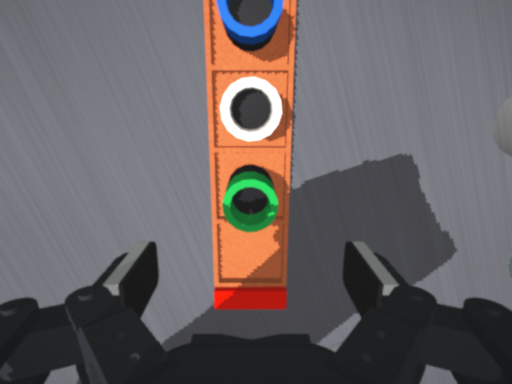

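Blue, white and green stand in their bays. Now yellow (382 mm away).

>>> {"method": "move_arm", "body": {"series": [6,0,-11,0,0,0,19,0,-35,0,0.03,0,38,0,-70,0,0.07,0,57,0,-105,0,0.1,0,76,0,-141,0,0.14,0]}}

```text
clock: 26.0
tool_pos: [0.5298, 0.053, 0.1363]
orientation: [-1.539, 0.376, -0.375]
ft_force: [1.2, 0.4, 0.2]
finger_gap: 0.0857
```

```bash
python3 go.py 0.565 -0.1635 0.13 -0.666
```

```text
t 26.0 pos [0.53  0.053 0.136] xyaw -0.4784151847249291 y [-0.001 -0.    -1.   ] q [-0.619  0.433  0.572  1.951 -0.308  0.845 -0.36 ] gap 0.085667569214598 F [1.19  0.357 0.182]
[0.565, -0.1635, 0.13, -0.666] -> [ 130.938    6.34  -175.955] [ 0.001  0.188 -0.   ] deg 10.74791658290203
```

>>> {"method": "move_arm", "body": {"series": [25,1,-34,0,0.04,0,50,2,-67,0,0.08,0,74,3,-100,0,0.12,0,96,4,-130,0,0.15,0,113,5,-152,0,0.188,0]}}

```text
clock: 26.5
tool_pos: [0.5599, -0.1352, 0.1313]
orientation: [-1.508, 0.524, -0.523]
ft_force: [0.2, 0.8, 0.5]
finger_gap: 0.0853
```

>>> {"method": "move_arm", "body": {"series": [15,0,-12,0,0,0,21,5,-18,0,0,0,21,12,-18,0,0,0,21,16,-18,0,0,0,21,16,-18,0,0,0]}}

```text
clock: 27.0
tool_pos: [0.5657, -0.1574, 0.1146]
orientation: [-1.508, 0.521, -0.518]
ft_force: [-0.6, 0.2, 0.4]
finger_gap: 0.0857
```

```bash
python3 - <<'E'
from h import *
cv2.imwrite("pics/w12.png",manip.get_image("wrist"))
print(proj("wrist",[[.565,-.1635,.065]]))
E
python3 go.py 0.565 -0.1635 0.035 -0.666
```

```text
[[254.97623737 224.15323019]]
t 27.05 pos [ 0.566 -0.158  0.115] xyaw -0.66363496122796 y [-0.001  0.    -1.   ] q [-0.237  0.569  0.605  1.827 -0.411  0.874 -0.1  ] gap 0.08547161702745865 F [ 0.231 -0.101 -0.488]
[0.565, -0.1635, 0.035, -0.666] -> [ 2.92  80.059 -5.218] [ 0.     0.002 -0.001] deg 0.1459364601170882
```

View pics/w12.png

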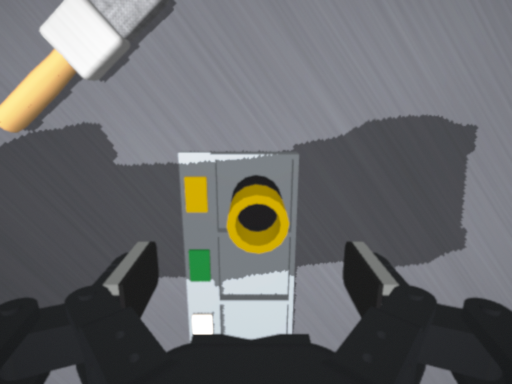

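>>> {"method": "move_arm", "body": {"series": [2,20,-2,0,0,0,3.5,40,-4.5,0,0,0,4,62,-4.5,0,0,0,4,79,-4.5,0,0,0,4,79,-4.5,0,0,0]}}

```text
clock: 27.55
tool_pos: [0.5656, -0.164, 0.0348]
orientation: [-1.508, 0.522, -0.518]
ft_force: [-1.0, 0.2, 0.9]
finger_gap: 0.0852
```

>>> {"method": "move_arm", "body": {"series": [0,0,0,0,0,0,0,0,0,0,0,0,0,0,0,0,0,0,0,0,0,0,0,0,0,0,0,0,0,0], "fingers": 0}}

```text
clock: 28.05
tool_pos: [0.5671, -0.1648, 0.0375]
orientation: [-1.507, 0.519, -0.521]
ft_force: [-2.0, 1.4, 8.8]
finger_gap: 0.0389
```

>>> {"method": "move_arm", "body": {"series": [0,-8,0,0,0,0,0,-25,0,0,0,0,0,-50,0,0,0,0,0,-80,0,0,0,0,0,-100,0,0,0,0]}}

```text
clock: 28.55
tool_pos: [0.567, -0.1652, 0.1398]
orientation: [-1.507, 0.519, -0.523]
ft_force: [-0.6, -0.6, -1.5]
finger_gap: 0.0395
```

```bash
python3 go.py 0.4844 0.1535 0.136 -0.335
```

```text
t 28.55 pos [ 0.567 -0.165  0.14 ] xyaw -0.6653864245034583 y [ 0.002 -0.    -1.   ] q [-0.242  0.54   0.627  1.807 -0.39   0.918 -0.107] gap 0.03953773960437669 F [-0.612 -0.576 -1.526]
[0.4844, 0.1535, 0.136, -0.335] -> [-261.749    3.499  199.658] [-0.001 -0.33   0.002] deg 18.93015763127476
```

>>> {"method": "move_arm", "body": {"series": [-10,0,7,0,-0.01,0,-30,0,23,0,-0.04,0,-60,0,46,0,-0.08,0,-91,0,70,0,-0.12,0,-123,0,94,0,-0.16,0]}}

```text
clock: 29.05
tool_pos: [0.5268, -0.0132, 0.1367]
orientation: [-1.534, 0.394, -0.394]
ft_force: [0.5, 0.2, -1.7]
finger_gap: 0.039
```

```bash
python3 go.py 0.4844 0.1535 0.136 -0.335
```

```text
t 29.05 pos [ 0.527 -0.013  0.137] xyaw -0.5030911177620859 y [-0.  0. -1.] q [-0.515  0.427  0.595  1.964 -0.317  0.842 -0.251] gap 0.039011238979892844 F [ 0.494  0.151 -1.737]
[0.4844, 0.1535, 0.136, -0.335] -> [-117.51     0.732  125.576] [-0.    -0.168 -0.   ] deg 9.63091638125195
```

>>> {"method": "move_arm", "body": {"series": [-27,0,28,0,-0.04,0,-52,0,55,0,-0.08,0,-75,0,80,0,-0.12,0,-95,0,101,0,-0.15,0,-109,0,117,0,-0.168,0]}}

```text
clock: 29.55
tool_pos: [0.4877, 0.1426, 0.1367]
orientation: [-1.555, 0.262, -0.261]
ft_force: [0.6, -0.1, -0.7]
finger_gap: 0.0393
```

```bash
python3 go.py 0.4844 0.1535 0.136 -0.335
```

```text
t 29.55 pos [0.488 0.143 0.137] xyaw -0.33344545740926557 y [-0.  0. -1.] q [-0.783  0.381  0.529  2.008 -0.261  0.818 -0.439] gap 0.03929238381934105 F [ 0.597 -0.092 -0.679]
[0.4844, 0.1535, 0.136, -0.335] -> [-6.654  0.697  9.271] [-0.     0.002 -0.001] deg 0.09694000904089634
```

>>> {"method": "move_arm", "body": {"series": [-4,0,6,0,0,0,-7,8,9,0,0,0,-7,25,9,0,0,0,-7,45,9,0,0,0,-7,60,9,0,0,0]}}

```text
clock: 30.05
tool_pos: [0.485, 0.1497, 0.0751]
orientation: [-1.555, 0.266, -0.266]
ft_force: [1.0, 0.5, -1.1]
finger_gap: 0.0393
```

>>> {"method": "move_arm", "body": {"series": [0,0,0,0,0,0,0,0,0,0,0,0,0,0,0,0,0,0,0,0,0,0,0,0,0,0,0,0,0,0]}}

```text
clock: 30.55
tool_pos: [0.4856, 0.1511, 0.077]
orientation: [-1.554, 0.264, -0.265]
ft_force: [-0.5, -0.5, -0.9]
finger_gap: 0.0392
```

```bash
python3 - <<'E'
from h import *
cv2.imwrite("pics/w13.png",manip.get_image("wrist"))
E
python3 go.py 0.4844 0.1535 0.037 -0.335
```

```text
t 30.6 pos [0.486 0.151 0.077] xyaw -0.33693553051910985 y [ 0.001  0.    -1.   ] q [-0.75   0.481  0.475  2.039 -0.337  0.695 -0.397] gap 0.03912573248650167 F [-0.022  0.2   -0.498]
[0.4844, 0.1535, 0.037, -0.335] -> [-1.879 39.896  1.857] [-0.    -0.002  0.   ] deg 0.11729521032623437
```

View pics/w13.png

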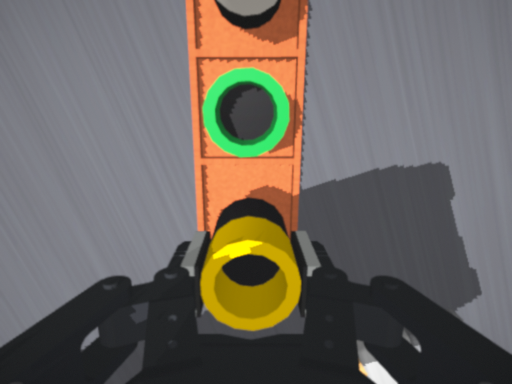

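>>> {"method": "move_arm", "body": {"series": [-1,8,1,0,0,0,-2,18,2,0,0,0,-2,27,2,0,0,0,-2,33,2,0,0,0,-2,36,2,0,0,0]}}

```text
clock: 31.1
tool_pos: [0.4838, 0.1533, 0.0395]
orientation: [-1.555, 0.265, -0.264]
ft_force: [-0.1, 1.1, -1.7]
finger_gap: 0.0392
```

>>> {"method": "move_arm", "body": {"series": [0,1,0,0,0,0,0,2,0,0,0,0,0,3,0,0,0,0,0,3.5,0,0,0,0,0,3.7,0,0,0,0]}}

```text
clock: 31.6
tool_pos: [0.4843, 0.1536, 0.0375]
orientation: [-1.554, 0.264, -0.265]
ft_force: [-5.7, -0.5, 18.6]
finger_gap: 0.0392
```

>>> {"method": "move_arm", "body": {"series": [0,-0.6,0,0,0,0,0,-0.6,0,0,0,0,0,-0.6,0,0,0,0,0,-0.6,0,0,0,0,0,-0.6,0,0,0,0], "fingers": 1}}

```text
clock: 32.1
tool_pos: [0.4841, 0.1536, 0.0374]
orientation: [-1.555, 0.264, -0.264]
ft_force: [-0.2, 0.1, -0.2]
finger_gap: 0.0853
```

>>> {"method": "move_arm", "body": {"series": [0,-3,0,0,0,0,0,-15,0,0,0,0,0,-40,0,0,0,0,0,-75,0,0,0,0,0,-110,0,0,0,0]}}

```text
clock: 32.6
tool_pos: [0.4839, 0.1532, 0.1493]
orientation: [-1.555, 0.265, -0.265]
ft_force: [0.7, 0.7, 1.5]
finger_gap: 0.0857
```

>>> {"method": "move_arm", "body": {"series": [0,-15,-10,0,0,0,0,-30,-35,0,0,0,0,-40,-70,0,0,0,0,-45,-100,0,0,0,0,-45,-110,0,0,0]}}

```text
clock: 33.1
tool_pos: [0.4472, 0.0473, 0.1938]
orientation: [-1.553, 0.266, -0.268]
ft_force: [-0.4, -0.7, 0.1]
finger_gap: 0.0855
```

>>> {"method": "move_arm", "body": {"series": [0,0,0,0,0,0,0,0,0,0,0,0,0,0,0,0,0,0,0,0,0,0,0,0,0,0,0,0,0,0]}}

```text
clock: 33.6
tool_pos: [0.4478, 0.0502, 0.1922]
orientation: [-1.555, 0.264, -0.264]
ft_force: [0.0, 0.6, -0.5]
finger_gap: 0.0853
```

Run:
```python
from h import *
w=manip.get_image("wrist"); s=cv2.resize(manip.get_image("scene")[130:240,290:460],None,fx=4,fy=4,interpolation=cv2.INTER_CUBIC)
cv2.imwrite("pics/w14.png",w);cv2.imwrite("pics/s14.png",s)
cv2.imwrite("pics/t14.png",manip.get_image("top"))
print(proj("top",[[x,y,.065] for x,y in[(.5475,.3345),(.5275,.2755),(.5053,.2135),(.4843,.1536)]]))
print(manip.state()["clock"])
```

```text
[[ 76.28300845 170.14497532]
 [101.42459083 178.49487085]
 [127.89912534 187.79841227]
 [153.57078557 196.62814297]]
33.75
```

View pics/w14.png

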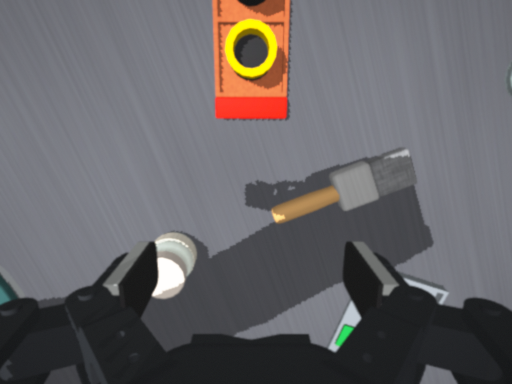

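View pics/s14.png

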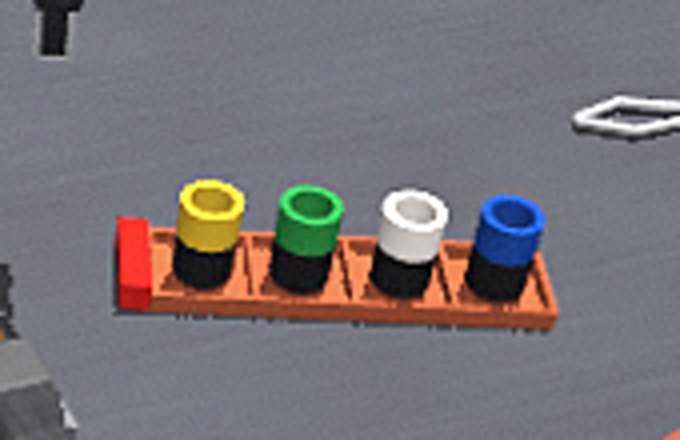

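View pics/t14.png

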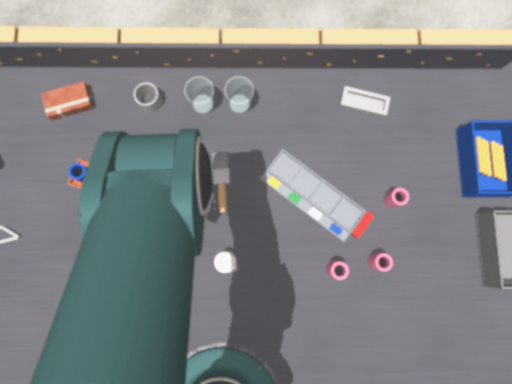

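The scene picture shows yellow, green, white and blue upright in the four bays, counting from the red end. The cooling tray is empty and the gripper is clear, so I'm handing in.

Run:
```python
from station import manip
print(manip.sign_off(), manip.state()["clock"])
```

```text
the job is handed in; nothing more can be done
the job is handed in; nothing more can be done
```

All four crucibles are in the loading tray in reverse order, and I handed the job in at about 34 s. Counting from the red end, the bays now hold yellow, green, white and blue. They started as blue, white, green, yellow in the cooling tray.

- **Final check:** the last scene picture shows each crucible upright in its own bay. The top picture shows the cooling tray empty and the pink look-alikes still in place. The gripper was open and well clear.
- **Forces:** I lowered each crucible until it touched the floor of its bay, with 13–19 N at the wrist, then eased up slightly before letting go.
- **Disagreements:** the first loading-tray position, taken from the top camera, was about 3 mm off the wrist and scene views. I corrected it before the first placement, and the later wrist views matched. For the crucibles, the wrist and top views differed by up to about 4 mm, and I used values in between.
- **Not checked:** in the final top picture the arm hid three of the four loaded bays, so those rest on the scene view and the wrist pictures.

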